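Dispense one vial cap and slide it to the open vial

ROBOT

A 7-joint arm with a two-finger parallel gripper is mounted at the origin on a cart in front of the work surface, level with it; the furniture and walls round the work are solid. World frame = base frame: x ahead of the robot, y to its left, z up, the work surface at z = 0. Lengths are in m, angles in degrees, forces in N, time in s.
With the tool pointing down it reaches from about 0.425 to 0.875 m from the base axis. Payload 9.9 kg.
Tool frame: the origin (TCP) lies between the finger pads; the fingertips stand 19 mm ahead of it and the grasp point (between the pads) is the TCP (manip.tcp_to_tips is the distance from the TCP to the fingertips, in m); z points along the fingers, y is the line along which they close (so a half turn about z gives the same grasp; the last joint's range is limited). The gripper opens to 85 mm and grips with 20 to 120 N. Pads are 22 mm wide; open, the fingers measure 114 mm over their backs; the gripper's body (76 mm by 85 mm) begins 54 mm behind the grasp point. The pads swing forward as they close: fully open they stand 13 mm farther back than shut.
Start: joints at [-71.78, 32.985, 1.427, 82.34, -0.859, 64.687, -3.237], TCP at [0.264, 0.621, 0.25] pointing down, gripper open.
Joint ranges: [-157.87, 157.87], [-19.46, 123.44], [-87.15, 90], [11.01, 140.99], [-62.26, 242.26], [9.8, 113.94], [-161.44, 161.44]. Speed limits (degrees/s): [127.2, 127.2, 172.46, 172.46, 180, 180, 180].

INTERFACE

Orientations are given as [roll, pitch, yaw] about the fixed x, y, z axes, in that order (R = Rz(yaw) Ry(pitch) Rx(roll)).
In Python, from station import manip gives the robot as it stands.
- The arm moves only by the shell command python3 -m creep 'ROWS'. ROWS is JSON, a list of rows, each a list of 7 numbers: the shift along the tool's x, y, z in m, then the turn, a rotation vector about the tool's x, y, z in rad, then the opening, from 0 (shut) to 1 (fully open). A call has 1 to 12 rows; each row is the pose to reach, as a shift and turn from the pose commanded when the call began, along the tool's axes at that moment; what a row does not reach only later rows make up. A row lasts 1/12 s, in which the tool goes at most 41.7 mm and 7.16 degrees, less where a joint would pass 70% of its speed; a pose out of reach is approached as far as the arm can. A call with a gripper value outside its range is refused whole. The fingers move at their own pace and stop on an object; the grip force is fixed at half the most. Time passes only in rows, so rows that repeat a pose let the fingers close. It gives the time, the measured TCP pose, the force, the opening and the grip force at its end, in the units of the state.
- manip.observe(): the state, without advancing time (a new reading comes with each control period).
- manip.snapshot(name): name is "scene" or "top" or "wrist"; returns a dict with "color" (420x560x3 uint8, red, green, blue), "depth" (420x560 float32, m along the optical axis (not along the pixel's ray), 0 where there is no reading), "K" (3x3 intrinsics, pixels), "D" ([k1, k2, p1, p2, k3] as OpenCV has them; the pictures are not rectified), "rvec" (rotation vector, rad) and "tvec" (3), from world to camera coordinates, as OpenCV has them. Camera axes: x right, y down, z forward; pixel columns grow to the right and rows downward; lengths in m; the calibration is good to about 2 mm. A picture is of the moment at which its call begins.
- manip.job_done(): hands the job in; it is judged then, once.
Trained networks look in a picture, given as the dict that the camera call returned (one of the last four; its "shot" number tells which), for a name from the list of things; names that differ only in an ending like _2 or _b are one class to them, and where a whole thing is asked for, a point or a joint stands for the part that bears it (a point fixed in the world has none). Each returns a list of dicts, best first, with "score" (0 to 1); they miss things now and then, are a little off and sometimes report something else, mostly with a low value. They report only what shows in the picture. A call takes as long as a camera call. They do not tell look-alikes from the thing itself.
- manip.recognise(picture, name): "at" ([x, y, z] in m, in world coordinates, good to about 4 mm: the middle of the surface that is visible of it).
The state is a dict: "time": time; "qpos": joint angles; "joint_vel": joint speeds; "effort": joint torques, N m; "ee_pos": TCP position; "tool_rot": TCP orientation; "contact_force": force on the tool from outside, world axes, zero at the start; "torque": the same for the moment, N m; "opening": opening from 0.0 (shut) to 1.0 (fully open); "gripper_force": force on a finger pad.
Only numpy, scipy, OpenCV 4.12 (cv2) and the standard library are available. Lean on these libraries where they do the work, as an engineer would, in place of code of your own. Each camera call takes 0.05 s, during which the arm holds its last target. There are 200 camera calls.

TASK

Press the knob of the cap dispenser all the way down once and let it come back up, so that a single cap comes out. Then, with the fingertips, slide that cap flat along the plate into the bay beside the vial that has no cap, until it is fully home against the end of the bay. The caps are sterile inside: do not pick up or tip the cap, and leave the vials and the other things where they stand.

Things in the scene. Friction and masses are not known exactly. Their poses are not given: they have to be found in the camera images.
- dispenser: cap dispenser, fixed to the bench: a steel plate 218 by 300 mm, its top 6 mm above the bench, with a magazine and a gear housing. Origin on the bench under the magazine's axis; z up, caps come out towards -x, y runs along the plate to the left bay. The housing stands 36 to 88 mm behind the origin (+x), 60 mm wide, 81 mm high, with the knob on top
- magazine_top (a point): top of the magazine, an upright cage of rods, 54 mm across, top 56 mm above the bench, on the dispenser's z axis; holds four stacked caps
- plunger_knob (a point): top centre of the black mushroom knob (34 mm across), 142 mm above the bench when up, 68 mm behind the dispenser's origin. Pressed straight down 30 mm against a damped spring (3 N at first, 5 to 6 N at the bottom, more when pressed fast); returns by itself in half a second. Gears push the lowest cap out by 75 mm on the way down; each full stroke ejects one cap
- plunger (a joint): travel of the knob: 0 up, 0.03 m fully down
- outlet (a point): where the centre of an ejected cap comes to lie (within 3 mm): 75 mm in front (-x) of the dispenser's origin, half-way between the bays, 12 mm above the bench. On either side the plate forms a straight channel to the bay, 41 mm wide between low rails 4 mm high above the plate; only the throat to the magazine (40 mm wide, flared) interrupts the rear rail
- bay_left (a point): centre of the bay at the dispenser's +y end, where the centre of a cap lies when fully home: 75 mm from the outlet, 12 mm above the bench. The bay is the closed end of the channel, 41 mm wide, with a half-round end stop 13 mm high above the plate (a cap can stand 1.6 mm off)
- bay_right (a point): the same for the bay at the dispenser's -y end
- cap_1: the lowest cap of the magazine, the one that comes out: ribbed white plastic cap, 38 mm across, 12 mm high, closed side up, origin at its centre (half-way up); light (11 to 20 g). It slides flat when pushed low on its side, with the fingertips 2 to 4 mm above the plate (8 to 10 mm above the bench); pushed at or above half its height it can catch on the finger and tip
- cap_2: second cap from below: ribbed white plastic cap, 38 mm across, 12 mm high, closed side up, origin at its centre (half-way up)
- cap_3: third cap from below: ribbed white plastic cap, 38 mm across, 12 mm high, closed side up, origin at its centre (half-way up)
- cap_4: top cap of the stack: ribbed white plastic cap, 38 mm across, 12 mm high, closed side up, origin at its centre (half-way up)
- vial_open: glass vial without a cap, 33 mm across, 50 mm high, loose in a shallow ring on the plate just beyond the end of one of the bays (its axis 47 mm beyond the bay's centre); which bay varies. Origin at the centre of its underside, z up
- vial_closed: the same vial with a white cap pressed onto it (38 mm across, 52 mm high in all), beyond the end of the other bay; origin at the centre of its underside
- jar: screw-cap culture jar, 66 mm across, 95 mm high, standing left of the plate; origin at the centre of its underside; not to be disturbed
- cuttings: low glass dish with leaf cuttings, 87 mm across, 14 mm high, left of the plate; origin at the centre of its underside; not to be disturbed
- forceps: steel forceps 151 mm long lying along the plate's front edge, 9 mm high; origin at the centre of its underside; not to be disturbed
Mind the look-alikes: they are no part of the job. What is shaped like the vial_open but red is not meant.

How it is judged (in metres and radians):
On the way, in this order (a step that is already met when the one before it is completed fails the run):
1. the knob is pressed fully down (value of joint plunger above 0.0275 m), for 0.05 s.
2. the knob is back up and one cap lies in front of the outlet, clear of the magazine (value of joint plunger below 0.003 m and x of cap_1 in the frame of dispenser below -0.062 m), for 0.1 s.
At the end, for the whole second after the job is handed in: The pushed-out cap lies flat on the plate at rest in the bay next to the open vial, within 4.5 mm of fully home along the bay and its centre within 6 mm of the bay's centre; the knob is up and the other three caps are in the magazine (((y of cap_1 in the frame of dispenser above 0.0705 m and y of vial_open in the frame of dispenser above 0.08 m and horizontal distance between cap_1 and bay_left below 0.006 m) or (y of cap_1 in the frame of dispenser below -0.0705 m and y of vial_open in the frame of dispenser below -0.08 m and horizontal distance between cap_1 and bay_right below 0.006 m)) and height (world z) of cap_1 below 0.014 m and angle between cap_1's own z axis and vertical below 0.06 rad and linear speed of cap_1 below 0.01 m/s and value of joint plunger below 0.003 m and horizontal distance between each of cap_2, cap_3, cap_4 and dispenser below 0.006 m); the robot touches nothing.
It fails at once if the cap is lifted off the plate (by more than 8 mm) (height (world z) of cap_1 above 0.02 m).
It fails at once if the cap is tipped (by more than 20 degrees) (angle between cap_1's own z axis and vertical above 0.35 rad).
It fails at once if a second cap comes out of the magazine, or its stack is lifted (horizontal distance between any of cap_2, cap_3, cap_4 and dispenser above 0.015 m or height (world z) of cap_2 above 0.032 m or height (world z) of cap_3 above 0.044 m or height (world z) of cap_4 above 0.056 m).
It fails at once if a vial is displaced by more than 12 mm or tipped (distance of any of vial_open, vial_closed from where it was at the start of the episode above 0.012 m or angle between any of vial_open, vial_closed's own z axis and vertical above 0.3 rad).
It fails at once if the culture jar, the dish of cuttings or the forceps are displaced by more than 20 mm or tipped (distance of any of jar, cuttings, forceps from where it was at the start of the episode above 0.02 m or angle between any of jar, cuttings's own z axis and vertical above 0.3 rad).
It also fails if it takes over 48 s, if anything falls off the work surface, if the arm or the gripper's body presses on something with over 40 N, if the wrist force passes 120 N, or if a joint passes its speed limit or range.

## Working session

There is one attempt and no reset: what is moved stays moved. The work goes in short steps, Python scripts to look and compute and a shell command to move; the robot and the scene stay as the last step left them, time stands still between calls to the robot, and variables do not carry over. Pictures are saved under pics/ and viewed, at most 10 in all, crops included, and the job is handed in when it is done.

```bash
mkdir -p pics; cat > h.py <<'E'
import numpy as np,cv2
from scipy.spatial.transform import Rotation as R
from station import manip
def save(s,n): cv2.imwrite(f'pics/{n}.png',s['color'][:,:,::-1])
def proj(s,P): return cv2.projectPoints(np.float64(P).reshape(-1,1,3),s['rvec'],s['tvec'],s['K'],s['D'])[0].reshape(-1,2)
def cloud(s):
    h,w=s['depth'].shape
    uv=np.stack(np.meshgrid(np.arange(w),np.arange(h)),-1).reshape(-1,1,2).astype(float)
    n=cv2.undistortPoints(uv,s['K'],s['D']).reshape(h,w,2); d=s['depth'][...,None]
    c=np.concatenate([n*d,d],-1); Rm=cv2.Rodrigues(s['rvec'])[0]
    return (c-np.ravel(s['tvec']))@Rm
E
python3 - <<'E'
from h import *
o=manip.observe();print(o)
for c in('top','scene'):
    s=manip.snapshot(c);save(s,c)
    for n in('dispenser','magazine_top','plunger_knob','vial_open','vial_closed','jar','cuttings','forceps'):
        print(c,n,[(np.round(r['at'],3).tolist(),round(r['score'],2)) for r in manip.recognise(s,n)][:3])
    np.savez(c+'.npz',**{k:s[k] for k in('color','depth','K','D','rvec','tvec')})
E
```

```text
{'time': 0.0, 'qpos': array([-71.78069007,  33.03215474,   1.42348538,  82.3855516 ,
        -0.85937864,  64.68579114,  -3.23796202]), 'joint_vel': array([-0.09941201,  0.06122995,  0.01174722,  0.00717468, -0.03080673,
       -0.1050263 ,  0.03231698]), 'effort': array([-2.54069465e-05, -7.65775824e+01,  2.25056916e+00, -2.85947996e+01,
        1.53367472e-02,  1.27732626e-02, -1.03710994e-05]), 'ee_pos': array([0.26380051, 0.6208705 , 0.249454  ]), 'tool_rot': array([-1.79907208e+02,  4.89262118e-03,  1.56980523e+02]), 'contact_force': array([ 0.42968721, -0.08598664,  0.22199497]), 'torque': array([-0.05097171, -0.01009222, -0.02619955]), 'gripper_force': 0.0, 'opening': 0.9977098307900683}
top dispenser [([0.54, 0.008, 0.005], 0.89)]
top magazine_top [([0.538, 0.009, 0.003], 0.83), ([0.492, 0.248, 0.002], 0.71)]
top plunger_knob [([0.606, 0.014, 0.135], 0.59)]
top vial_open [([0.562, -0.195, 0.03], 0.72), ([0.307, -0.157, 0.015], 0.67), ([0.464, -0.104, 0.027], 0.66)]
top vial_closed [([0.467, 0.138, 0.056], 0.82)]
top jar [([0.583, 0.226, 0.097], 0.98)]
top cuttings [([0.495, 0.248, 0.005], 0.93)]
top forceps [([0.388, 0.019, 0.01], 0.53)]
scene dispenser [([0.542, -0.011, 0.005], 0.56)]
scene magazine_top [([0.542, -0.014, 0.005], 0.76)]
scene plunger_knob [([0.598, 0.006, 0.137], 0.6), ([0.536, 0.014, 0.054], 0.45)]
scene vial_open [([0.306, -0.156, 0.026], 0.81), ([0.463, -0.107, 0.039], 0.7), ([0.562, -0.197, 0.034], 0.53)]
scene vial_closed [([0.468, 0.132, 0.053], 0.87)]
scene jar [([0.588, 0.209, 0.072], 0.87)]
scene cuttings [([0.495, 0.251, -0.0], 0.83)]
scene forceps [([0.388, 0.015, 0.005], 0.5)]
```

View pics/top.png

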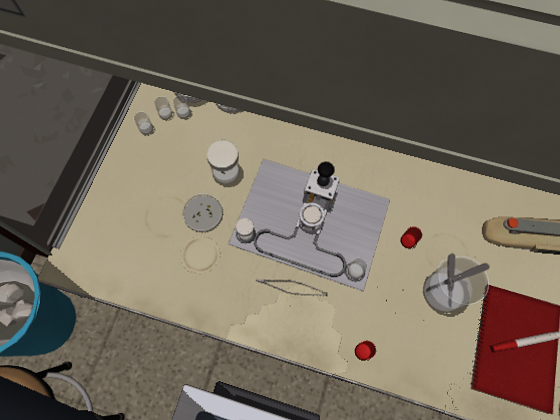

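View pics/scene.png

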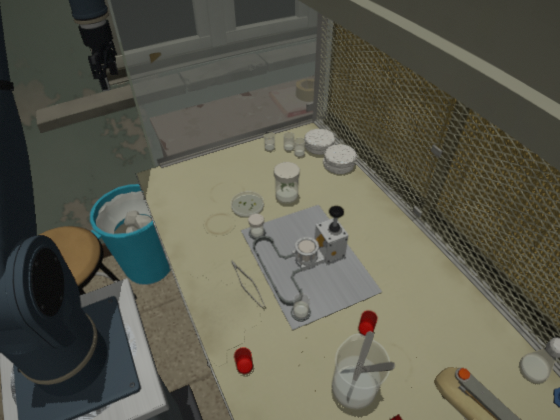

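The open vial is at the right end, at about (355,270) in top, and the capped one at (244,230). The knob is at (325,170), the magazine at (311,215), and the red look-alikes are at (410,238) and (365,350). Next I'll refine the dispenser's pose from depth and the plate's corners.

```bash
python3 - <<'E'
from h import *
for c in('top','scene'):
    s=dict(np.load(c+'.npz')); P=cloud(s); ok=s['depth']>0
    X,Y,Z=np.moveaxis(P,-1,0)
    def st(n,m):
        q=P[m&ok]
        print(c,n,len(q), q.size and (np.round(q.mean(0),4), np.round((q.min(0)+q.max(0))/2,4), np.round(np.ptp(q,axis=0),3)))
    st('knob',(abs(X-.606)<.04)&(abs(Y-.012)<.04)&(Z>.125)&(Z<.2))
    st('hous',(abs(X-.606)<.06)&(abs(Y-.012)<.05)&(Z>.074)&(Z<.088))
    st('mag',(abs(X-.54)<.035)&(abs(Y-.012)<.04)&(Z>.045)&(Z<.065))
    st('closed',(abs(X-.467)<.035)&(abs(Y-.136)<.035)&(Z>.045)&(Z<.065))
    st('open',(abs(X-.464)<.03)&(abs(Y+.105)<.03)&(Z>.03)&(Z<.065))
    st('high',(X>.3)&(X<.75)&(abs(Y)<.3)&(Z>.16))
    st('high2',(X>.3)&(X<1.0)&(abs(Y)<.3)&(Z>.16))
    b=P[(abs(X-.5)<.25)&(abs(Y)<.2)&(Z<.02)&ok]; print(np.percentile(b[:,2],[5,50,95]))
    # plate by colour: low saturation bluish-grey
    hsv=cv2.cvtColor(s['color'],cv2.COLOR_RGB2HSV)
    m=((hsv[...,1]<45)&(abs(X-.52)<.2)&(abs(Y-.012)<.2)&(Z<.014)&ok).astype(np.uint8)
    m=cv2.morphologyEx(m,cv2.MORPH_OPEN,np.ones((3,3)))
    n,l,sta,_=cv2.connectedComponentsWithStats(m);k=1+sta[1:,4].argmax()
    q=P[l==k][:,:2].astype(np.float32); r=cv2.minAreaRect(q*1000);print(r,len(q))
    # hand pixels corners later
E
```

```text
top knob 218 (array([0.6051, 0.0119, 0.1399]), array([0.6069, 0.0119, 0.1385]), array([0.035, 0.033, 0.012]))
top hous 546 (array([0.5969, 0.012 , 0.0812]), array([0.6013, 0.0123, 0.0815]), array([0.054, 0.061, 0.013]))
top mag 455 (array([0.5395, 0.0145, 0.0543]), array([0.5441, 0.0125, 0.0526]), array([0.062, 0.056, 0.014]))
top closed 267 (array([0.4704, 0.139 , 0.057 ]), array([0.4719, 0.1397, 0.0539]), array([0.038, 0.037, 0.016]))
top open 154 (array([ 0.4612, -0.1037,  0.0456]), array([ 0.4608, -0.1033,  0.0444]), array([0.033, 0.032, 0.029]))
top high 67051 (array([0.3622, 0.0153, 0.7382]), array([0.3747, 0.056 , 0.7321]), array([0.037, 0.428, 0.125]))
top high2 67051 (array([0.3622, 0.0153, 0.7382]), array([0.3747, 0.056 , 0.7321]), array([0.037, 0.428, 0.125]))
[-0.00445407  0.00033981  0.00817292]
((542.7470092773438, 15.617889404296875), (302.7060241699219, 219.37196350097656), 87.56674194335938) 10696
scene knob 156 (array([0.6028, 0.0083, 0.1387]), array([0.6056, 0.0108, 0.1367]), array([0.033, 0.033, 0.012]))
scene hous 422 (array([0.595 , 0.0067, 0.0801]), array([0.5983, 0.0115, 0.0809]), array([0.053, 0.065, 0.014]))
scene mag 363 (array([0.5391, 0.0127, 0.0535]), array([0.5428, 0.0116, 0.0547]), array([0.064, 0.061, 0.019]))
scene closed 183 (array([0.4702, 0.1348, 0.0555]), array([0.4714, 0.1375, 0.0529]), array([0.038, 0.037, 0.014]))
scene open 235 (array([ 0.4594, -0.104 ,  0.045 ]), array([ 0.4594, -0.1037,  0.044 ]), array([0.033, 0.034, 0.028]))
scene high 662 (array([ 0.362 , -0.284 ,  0.6762]), array([ 0.3619, -0.2747,  0.6781]), array([0.003, 0.051, 0.014]))
scene high2 16274 (array([ 0.86  , -0.0525,  0.2671]), array([0.6368, 0.    , 0.4227]), array([0.552, 0.6  , 0.525]))
[-0.00281043  0.00015688  0.00768069]
((544.138671875, 18.3040771484375), (310.1235046386719, 223.9225311279297), 87.2935791015625) 7675
```

```bash
python3 -m creep '[[-0.15,-0.116,0,0,0,-0.12,0],[-0.553,-0.427,0,0,0,-0.358,0],[-0.553,-0.427,0,0,0,-0.358,0],[-0.553,-0.427,0,0,0,-0.358,0],[-0.553,-0.427,0,0,0,-0.358,0],[-0.553,-0.427,0,0,0,-0.358,0],[-0.553,-0.427,0,0,0,-0.358,0],[-0.553,-0.427,0,0,0,-0.358,0],[-0.553,-0.427,0,0,0,-0.358,0],[-0.553,-0.427,0,0,0,-0.358,0],[-0.553,-0.427,0,0,0,-0.358,0],[-0.553,-0.427,0,0,0,-0.358,0]]'
```

```text
time: 1.9
ee_pos: [0.5094, 0.1833, 0.2507]
tool_rot: [180.0, 0.0, 177.5]
contact_force: [0.2, 0.3, 0.4]
opening: -0.005
gripper_force: 0.0
```

```bash
python3 -m creep '[[-0.02,-0.033,0,0,0,0,0],[-0.04,-0.065,0,0,0,0,0],[-0.06,-0.097,0,0,0,0,0],[-0.08,-0.129,0,0,0,0,0],[-0.09,-0.145,0,0,0,0,0],[-0.096,-0.155,0,0,0,0,0],[-0.096,-0.155,0,0,0,0,0],[-0.096,-0.155,0,0,0,0,0]]'
python3 - <<'E'
from h import *
print(manip.observe()['ee_pos'],manip.observe()['tool_rot'])
s=manip.snapshot('wrist');save(s,'w1')
np.savez('w1.npz',**{k:s[k] for k in('color','depth','K','D','rvec','tvec')})
for n in('plunger_knob','magazine_top','vial_open','cap_1','vial_closed'):print(n,[(np.round(r['at'],4).tolist(),round(r['score'],2)) for r in manip.recognise(s,n)][:3])
P=cloud(s);X,Y,Z=np.moveaxis(P,-1,0);m=(s['depth']>0)&(abs(X-.606)<.04)&(abs(Y-.012)<.04)&(Z>.137)&(Z<.155)
q=P[m];print(len(q),q.mean(0) if len(q) else 0)
E
```

```text
time: 2.57
ee_pos: [0.5974, 0.0271, 0.2501]
tool_rot: [180.0, -0.0, 177.5]
contact_force: [-0.4, 1.2, -0.1]
opening: -0.006
gripper_force: 0.0
[0.59744263 0.02714285 0.2501168 ] [ 1.79955753e+02 -3.58441910e-02  1.77504311e+02]
plunger_knob [([0.6032, 0.0172, 0.1453], 0.93), ([0.5375, 0.0195, 0.0097], 0.62)]
magazine_top [([0.5368, 0.0173, 0.003], 0.9)]
vial_open [([0.5589, -0.1909, 0.031], 0.95), ([0.4556, -0.1033, 0.0372], 0.87)]
cap_1 [([0.5359, 0.0193, 0.0535], 0.59), ([0.5366, 0.0128, 0.0087], 0.52)]
vial_closed [([0.4717, 0.1393, 0.0571], 0.94)]
1561 [0.60372417 0.01440184 0.14044392]
```

View pics/w1.png

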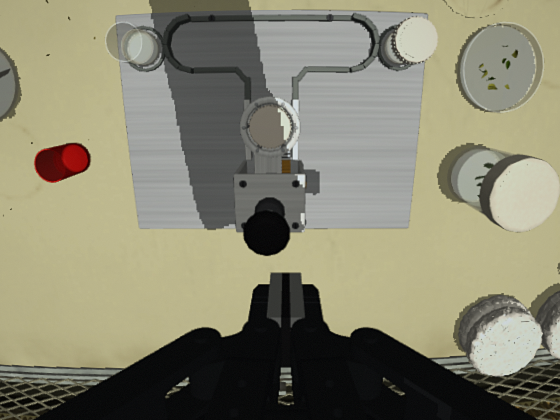

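The picture shows the knob at (267,230) and the closed fingertips at (287,280), with the fingers clear of it. I'll go over the knob and down to just above it, then press.

```bash
python3 -m creep '[[-0.0086,-0.014,0.02,0,0,0,0],[-0.0086,-0.014,0.04,0,0,0,0],[-0.0086,-0.014,0.06,0,0,0,0],[-0.0086,-0.014,0.08,0,0,0,0],[-0.0086,-0.014,0.086,0,0,0,0],[-0.0086,-0.014,0.09,0,0,0,0],[-0.0086,-0.014,0.094,0,0,0,0],[-0.0086,-0.014,0.098,0,0,0,0],[-0.0086,-0.014,0.102,0,0,0,0],[-0.0086,-0.014,0.106,0,0,0,0],[-0.0086,-0.014,0.106,0,0,0,0]]'
```

```text
time: 3.78
ee_pos: [0.6059, 0.0122, 0.1452]
tool_rot: [180.0, 0.0, 177.5]
contact_force: [-2.6, 0.1, 3.3]
opening: 0.0
gripper_force: 1.4
```

```bash
python3 -m creep '[[0,0,0.003,0,0,0,0],[0,0,0.006,0,0,0,0],[0,0,0.009,0,0,0,0],[0,0,0.012,0,0,0,0],[0,0,0.014,0,0,0,0],[0,0,0.015,0,0,0,0],[0,0,0.0155,0,0,0,0],[0,0,0.0155,0,0,0,0],[0,0,0.0155,0,0,0,0]]'
```

```text
time: 4.53
ee_pos: [0.6063, 0.0122, 0.1307]
tool_rot: [180.0, 0.1, 177.5]
contact_force: [-5.0, 0.8, 11.4]
opening: -0.004
gripper_force: 5.7
```

```bash
python3 -m creep '[[0,0,0.001,0,0,0,0],[0,0,0.0015,0,0,0,0],[0,0,0.0015,0,0,0,0]]'; python3 -m creep '[[0,0,-0.005,0,0,0,0],[0,0,-0.015,0,0,0,0],[0,0,-0.03,0,0,0,0],[0,0,-0.05,0,0,0,0],[0,0,-0.08,0,0,0,0],[0,0,-0.11,0,0,0,0],[0,0,-0.11,0,0,0,0],[0,0,-0.11,0,0,0,0],[0,0,-0.11,0,0,0,0],[0,0,-0.11,0,0,0,0]]'
python3 - <<'E'
from h import *
print(manip.observe()['ee_pos'])
s=manip.snapshot('wrist');save(s,'w2')
np.savez('w2.npz',**{k:s[k] for k in('color','depth','K','D','rvec','tvec')})
for n in('plunger_knob','cap_1','vial_open','vial_closed'):print(n,[(np.round(r['at'],4).tolist(),round(r['score'],2)) for r in manip.recognise(s,n)][:4])
t=manip.snapshot('top')
print([(np.round(r['at'],4).tolist(),round(r['score'],2)) for r in manip.recognise(t,'cap_1')][:4])
# overlay: model channel at z=.01, cap at outlet
th=np.deg2rad(-2.5);ex=np.array([np.cos(th),np.sin(th)]);ey=np.array([-ex[1],ex[0]]);O=np.array([.5402,.0135])
def W(x,y,z):return [*(O+x*ex+y*ey),z]
im=cv2.resize(s['color'][:,:,::-1],None,fx=1,fy=1).copy()
for x,y in[(-75,0),(-75,75),(-75,-75),(-75,122),(-75,-122),(-54.5,50),(-95.5,0),(-95.5,50),(-54.5,-50),(-95.5,-50),(-75,95.5),(-75,-95.5)]:
    p=proj(s,W(x/1e3,y/1e3,.01))[0];cv2.circle(im,tuple(int(v) for v in np.round(p)),2,(0,0,255),-1)
cv2.imwrite('pics/w2o.png',im)
E
```

```text
time: 4.78
ee_pos: [0.6064, 0.0122, 0.1305]
tool_rot: [180.0, 0.2, 177.5]
contact_force: [-8.7, 0.1, 24.4]
opening: -0.001
gripper_force: 12.1
time: 5.62
ee_pos: [0.6054, 0.0119, 0.2366]
tool_rot: [-180.0, -0.1, 177.5]
contact_force: [-0.8, -0.0, 0.1]
opening: 0.001
gripper_force: 0.0
[0.60538306 0.01185449 0.23664211]
plunger_knob [([0.6042, 0.0136, 0.144], 0.75)]
cap_1 [([0.5325, 0.018, 0.0476], 0.64), ([0.4648, 0.0194, 0.0164], 0.61)]
vial_open [([0.562, -0.1903, 0.0327], 0.9)]
vial_closed [([0.4714, 0.1352, 0.059], 0.93), ([0.5338, 0.0157, 0.0462], 0.47), ([0.4575, -0.1034, 0.0363], 0.45), ([0.6056, 0.0152, 0.1432], 0.38)]
[]
```

View pics/w2o.png

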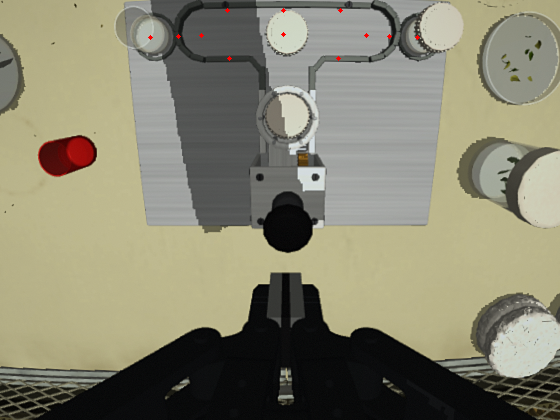

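The cap lies at the outlet (287,33) and the knob is up again. My channel model agrees with the rails to about 2 mm. Now I'll move to the left side of the cap, over the channel.

```bash
python3 -m creep '[[0.036,0.012,0,0,0,0,0],[0.072,0.024,0.02,0,0,0,0],[0.105,0.034,0.05,0,0,0,0],[0.135,0.044,0.08,0,0,0,0],[0.1412,0.0459,0.115,0,0,0,0],[0.1412,0.0459,0.145,0,0,0,0],[0.1412,0.0459,0.165,0,0,0,0],[0.1412,0.0459,0.175,0,0,0,0],[0.1412,0.0459,0.18,0,0,0,0],[0.1412,0.0459,0.18,0,0,0,0],[0.1412,0.0459,0.18,0,0,0,0]]'
python3 - <<'E'
from h import *
o=manip.observe();print(o['ee_pos'])
s=manip.snapshot('wrist');t=manip.snapshot('top')
save(s,'w3')
a=s['color'][:,:,::-1];b=cv2.resize(t['color'][140:300,220:410,::-1],(500,420),interpolation=cv2.INTER_CUBIC)
cv2.imwrite('pics/both3.png',cv2.resize(np.hstack([a[:,:],b]),(800,317)))
E
```

```text
time: 6.88
ee_pos: [0.467, 0.0638, 0.0576]
tool_rot: [180.0, 0.0, 177.5]
contact_force: [1.0, 0.7, 0.2]
opening: -0.002
gripper_force: 0.0
[0.46703934 0.06383816 0.05759315]
```

View pics/both3.png

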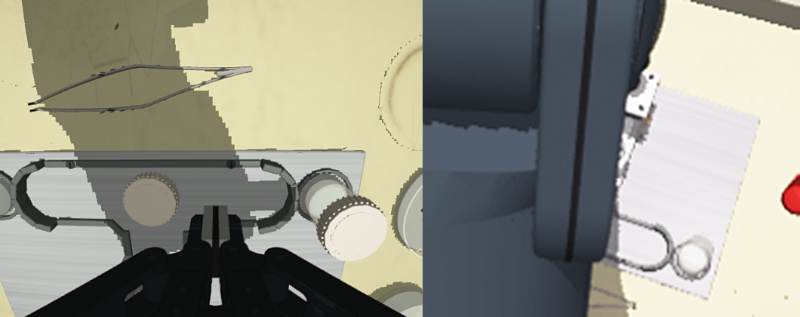

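The cap is at (150,200) in the left half and the fingertips are at (215,207), inside the channel and clear of the cap. Descending now.

```bash
python3 -m creep '[[0.001,0,0.01,0,0,0,0],[0.001,0,0.018,0,0,0,0],[0.001,0,0.024,0,0,0,0],[0.001,0,0.027,0,0,0,0],[0.001,0,0.029,0,0,0,0],[0.001,0,0.029,0,0,0,0],[0.001,0,0.029,0,0,0,0]]'
```

```text
time: 7.57
ee_pos: [0.4658, 0.0639, 0.0284]
tool_rot: [-180.0, -0.0, 177.5]
contact_force: [-0.8, -0.3, 0.0]
opening: 0.001
gripper_force: 0.0
```

```bash
python3 -m creep '[[0,-0.004,0,0,0,0,0],[0,-0.008,0,0,0,0,0],[0,-0.012,0,0,0,0,0],[0,-0.016,0,0,0,0,0],[0,-0.02,0,0,0,0,0],[0,-0.024,0,0,0,0,0],[0,-0.028,0,0,0,0,0],[0,-0.032,0,0,0,0,0],[0,-0.036,0,0,0,0,0],[0,-0.04,0,0,0,0,0],[0,-0.04,0,0,0,0,0]]'
python3 - <<'E'
from h import *
s=manip.snapshot('wrist');save(s,'w4')
E
```

```text
time: 8.48
ee_pos: [0.4639, 0.0229, 0.0283]
tool_rot: [-180.0, -0.0, 177.4]
contact_force: [0.4, -1.4, 0.1]
opening: 0.003
gripper_force: 0.0
```

View pics/w4.png

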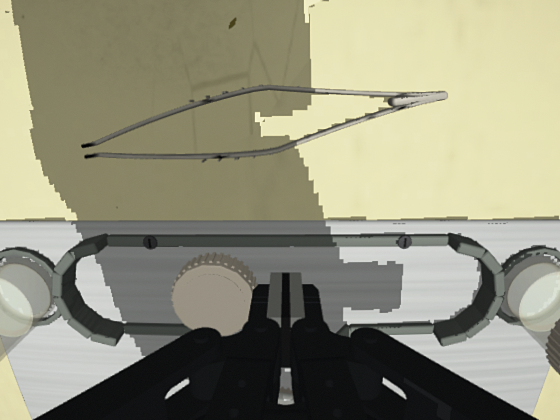

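The cap, at (213,292), is flat and has moved ahead of the fingers (285,280). It sits inside the rails and leads the finger centre by about 34 mm, so about 46 mm remain. I'll keep pushing.

```bash
python3 -m creep '[[0,-0.004,0,0,0,0,0],[0,-0.008,0,0,0,0,0],[0,-0.012,0,0,0,0,0],[0,-0.016,0,0,0,0,0],[0,-0.02,0,0,0,0,0],[0,-0.024,0,0,0,0,0],[0,-0.028,0,0,0,0,0],[0,-0.032,0,0,0,0,0],[0,-0.036,0,0,0,0,0],[0,-0.039,0,0,0,0,0],[0,-0.039,0,0,0,0,0]]'
python3 - <<'E'
from h import *
s=manip.snapshot('wrist');save(s,'w5')
E
```

```text
time: 9.45
ee_pos: [0.4622, -0.0158, 0.0283]
tool_rot: [-180.0, -0.0, 177.4]
contact_force: [-0.2, -1.0, -0.7]
opening: -0.001
gripper_force: 0.0
```

View pics/w5.png

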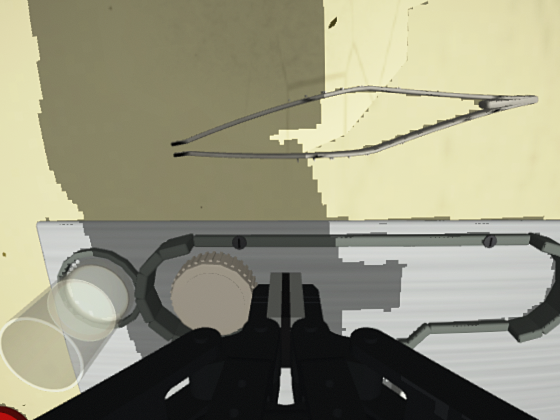

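The cap at (211,297) is flat, about 7 mm short of the end stop (inner edge ~153). I'll creep the rest.

```bash
python3 -m creep '[[0,-0.0015,0,0,0,0,0],[0,-0.003,0,0,0,0,0],[0,-0.0045,0,0,0,0,0],[0,-0.006,0,0,0,0,0],[0,-0.006,0,0,0,0,0]]'; python3 -m creep '[[0,-0.001,0,0,0,0,0],[0,-0.001,0,0,0,0,0]]';python3 -m creep '[[0,-0.001,0,0,0,0,0],[0,-0.001,0,0,0,0,0]]'
```

```text
time: 9.92
ee_pos: [0.462, -0.0213, 0.0283]
tool_rot: [-180.0, -0.0, 177.5]
contact_force: [0.2, 0.3, -0.3]
opening: 0.001
gripper_force: 0.0
time: 10.08
ee_pos: [0.462, -0.0221, 0.0283]
tool_rot: [-180.0, 0.0, 177.5]
contact_force: [0.2, 0.1, 0.5]
opening: 0.006
gripper_force: 0.0
time: 10.25
ee_pos: [0.4619, -0.0232, 0.0283]
tool_rot: [-180.0, -0.0, 177.5]
contact_force: [-0.1, 0.7, 0.5]
opening: 0.001
gripper_force: 0.0
```

```bash
for i in 1 2 3; do :; done; python3 -m creep '[[0,-0.001,0,0,0,0,0],[0,-0.001,0,0,0,0,0]]' | sed -n 2,4p; python3 -m creep '[[0,-0.001,0,0,0,0,0],[0,-0.001,0,0,0,0,0]]'| sed -n 2,4p
python3 - <<'E'
from h import *
s=manip.snapshot('wrist');cv2.imwrite('pics/w6.png',cv2.resize(s['color'][200:380,40:320,::-1],None,fx=2.5,fy=2.5,interpolation=cv2.INTER_CUBIC))
E
```

```text
ee_pos: [0.4619, -0.0242, 0.0283]
tool_rot: [-180.0, -0.0, 177.5]
contact_force: [0.2, -0.4, -0.0]
ee_pos: [0.4618, -0.0252, 0.0283]
tool_rot: [-180.0, 0.0, 177.5]
contact_force: [0.0, 0.8, 0.1]
```

View pics/w6.png

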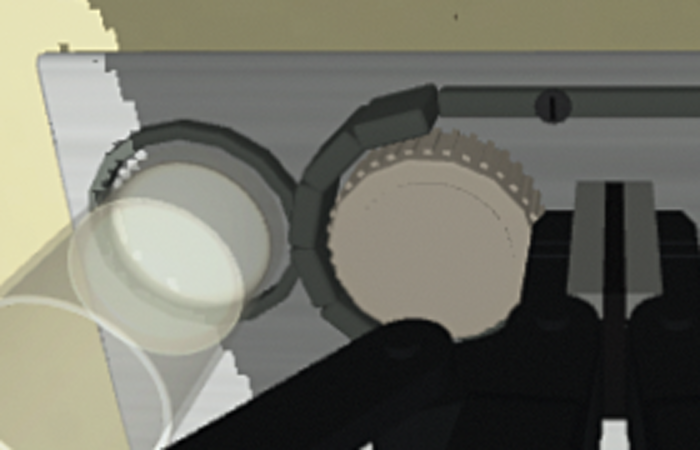

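The cap is almost at the stop. I'll keep creeping until I feel contact.

```bash
python3 -m creep '[[0,-0.001,0,0,0,0,0],[0,-0.001,0,0,0,0,0]]' | sed -n 2,4p; python3 -m creep '[[0,-0.001,0,0,0,0,0],[0,-0.001,0,0,0,0,0]]'| sed -n 2,4p
```

```text
ee_pos: [0.4615, -0.0258, 0.0282]
tool_rot: [180.0, -0.0, 177.5]
contact_force: [-0.5, 2.3, -0.0]
ee_pos: [0.4612, -0.0263, 0.0282]
tool_rot: [180.0, -0.1, 177.5]
contact_force: [-1.4, 5.6, 0.9]
```

Force has built to 5.6 N, so the cap is against the stop. Backing off level, then up, then checking.

```bash
python3 -m creep '[[0,0.003,0,0,0,0,0],[0,0.008,0,0,0,0,0],[0,0.014,0,0,0,0,0],[0,0.018,0,0,0,0,0],[0,0.018,-0.02,0,0,0,0],[0,0.018,-0.05,0,0,0,0],[0,0.018,-0.08,0,0,0,0],[0,0.018,-0.11,0,0,0,0],[0,0.018,-0.14,0,0,0,0],[0,0.018,-0.15,0,0,0,0],[0,0.018,-0.15,0,0,0,0],[0,0.018,-0.15,0,0,0,0]]'
python3 - <<'E'
from h import *
s=manip.snapshot('wrist')
print([(np.round(r['at'],4).tolist(),round(r['score'],2)) for r in manip.recognise(s,'cap_1')][:4])
P=cloud(s);X,Y,Z=np.moveaxis(P,-1,0)
m=(s['depth']>0)&(abs(X-.461)<.03)&(abs(Y+.058)<.03)&(s['color'].min(-1)>110)&(abs(Z-.0185)<.003)
q=P[m];print(len(q),q.mean(0),(q.min(0)+q.max(0))/2,np.ptp(q,axis=0))
cv2.imwrite('pics/w7.png',s['color'][:,:,::-1])
E
```

```text
time: 11.97
ee_pos: [0.4628, -0.0087, 0.1787]
tool_rot: [180.0, 0.1, 177.5]
contact_force: [-0.3, -0.3, -0.5]
opening: -0.003
gripper_force: 0.0
[([0.458, -0.0542, 0.0184], 0.78), ([0.5326, 0.0247, 0.0455], 0.69), ([0.5227, 0.0163, 0.0312], 0.62)]
11 [ 0.45489218 -0.08640375  0.02054107] [ 0.45448473 -0.08683419  0.0203884 ] [0.00933462 0.00228442 0.00200867]
```

View pics/w7.png

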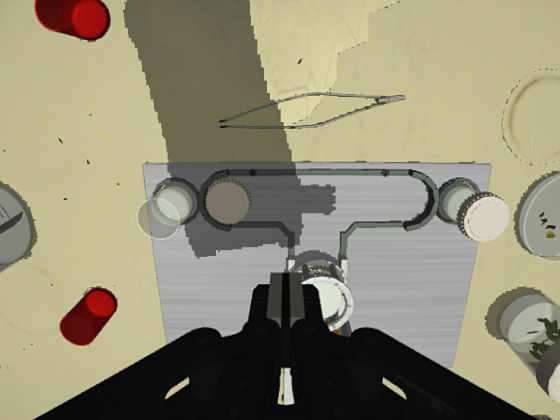

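The cap is flat and seated against the half-round stop. Its centre is at (227,202), and the bay centre worked out from the channel symmetry is at about 228. The vials and forceps look unmoved and the robot is clear.

```bash
python3 -c "
from station import manip; print(manip.job_done())"
```

```text
the job is handed in; nothing more can be done
None
```

I pressed the knob once so one cap came out, slid that cap flat into the right bay beside the open vial until it met the end stop, and handed the job in at about 12 s; the hand-in returned no verdict.

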